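Scan the light-sensor test box, then hold its sprung shutter half open for the reading

ROBOT

A 7-joint arm with a two-finger parallel gripper is mounted at the origin on a cart in front of the work surface, level with it; the furniture and walls round the work are solid. World frame = base frame: x ahead of the robot, y to its left, z up, the work surface at z = 0. Lengths are in m, angles in rad, forces in N, time in s.
With the tool pointing down it reaches from about 0.4 to 0.85 m from the base axis. Payload 10.4 kg.
Tool frame: the origin (TCP) lies at the very end of the fingers, on their centre line; the grasp point (between the pads) lies 19 mm behind it (r.pinch_z is the distance from the TCP to the grasp point, in m); z points along the fingers, y is the line along which they close (so a half turn about z gives the same grasp; the last joint's range is limited). The gripper opens to 87 mm and grips with 3 to 60 N. Pads are 19 mm wide; open, the fingers measure 117 mm over their backs; the gripper's body (75 mm by 190 mm) begins 51 mm behind the grasp point.
Start: joints at [-0.023, 0.332, -0.065, 1.46, 0.022, 1.35, -0.088], TCP at [0.625, 0, 0.223] pointing down, gripper open.
Joint ranges: [-2.6, 2.6], [-0.5, 2.12], [-1.47, 1.34], [0.16, 2.42], [-1.27, 4.41], [0.06, 2.06], [-2.6, 2.6]. Speed limits (rad/s): [2.22, 2.22, 2.79, 2.79, 3.14, 3.14, 3.14].

INTERFACE

Orientations are given as a unit quaternion [x, y, z, w].
In Python, from bench import r, camera gives the robot as it stands. The module is installed in compiled form; this text tells all that it offers.
- The arm moves only by the shell command python3 -m pendant 'ROWS' [FORCE]. ROWS is JSON, a list of rows, each an object with "dp": the shift along the tool's x, y, z as a fraction of full scale, a list of three; "rotation": the turn, a rotation vector about the tool's x, y, z as a fraction of full scale, a list of three; "jaw": the opening, from 0 (shut) to 1 (fully open). A call has 1 to 8 rows; each row is the pose to reach, as a shift and turn from the pose commanded when the call began, along the tool's axes at that moment, turning the shorter way round; what a row does not reach only later rows make up. Full scale, the value 1, is 0.15 m for a shift and 2 pi rad for a turn. A row lasts 1/8 s, in which the tool goes at most 62.5 mm and 10.7 degrees, less where a joint would pass 70% of its speed; a pose out of reach is approached as far as the arm can. A call with a number of a shift or a turn outside -1 to 1 is refused whole. A call with a gripper value outside its range is refused whole. The fingers move at their own pace and stop on an object; FORCE is the grip in N (left out, the last holds). Time passes only in rows, so rows that repeat a pose let the fingers close. It gives the time, the measured TCP pose, the force, the opening and the grip force at its end, in the units of the state.
- r.read_state(): the state, without advancing time (a new reading comes with each control period).
- camera(name): name is "scene" or "side" or "wrist"; returns a dict with "image" (420x560x3 uint8, red, green, blue), "z_map" (420x560 float32, m along the optical axis (not along the pixel's ray), 0 where there is no reading), "mtx" (3x3 intrinsics, pixels), "T" (4x4, takes a point from camera to world coordinates). Camera axes: x right, y down, z forward; pixel columns grow to the right and rows downward; lengths in m; the calibration is good to about 2 mm. A picture is of the moment at which its call begins.
- r.close_job(): hands the job in; it is judged then, once.
The state is a dict: "time": time; "joint_positions": joint angles; "joint_vel": joint speeds; "joint_torque": joint torques, N m; "ee_pos": TCP position; "eef_rot": TCP orientation; "ft_force": force on the tool from outside, world axes, zero at the start; "torque": the same for the moment, N m; "width": finger opening in m; "grip_force": force on a finger pad.
Only numpy, scipy, OpenCV 4.12 (cv2) and the standard library are available. Lean on these libraries where they do the work, as an engineer would, in place of code of your own. Each camera call takes 0.05 s, during which the arm holds its last target. There are 200 camera calls.

TASK

Start the half-light test of the light-sensor box: pick up the pocket barcode scanner, aim its nose squarely at the middle of the barcode on the front of the box from about 10 cm away, hold it steady there for a good second so that it reads, and lay it back down flat on the bench. Then slide the sprung shutter on top of the box by its upright grip until the window is half uncovered (half of the shutter's travel, the middle mark), never letting it go wide open because full light saturates the sensor, and finish the program while still holding it there against its spring for the reading. Leave the multimeter and the side cutters where they are.

Things in the scene. Friction and masses are not known exactly. Their poses are not given: they have to be found in the camera images.
- test_box: Grey metal box 112 (x) x 212 (y) x 66 mm tall; does not shift. Origin: centre of its underside; x from its front (barcode side, toward the robot) to its back, y to its left along the slide, z up. On top, at x +/-29 mm, 8 mm high rails along y guide a dark steel shutter over a 40 x 56 mm window centred at x 0, y -40 mm. Spring barrels 13 mm high on top at y 58 to 103 mm.
- barcode (a point): Middle of the barcode on the box's front face, at (-57, 0, 40) mm in the box's frame, axes as the box's: x points into the box, squarely to the face. White label 56 mm wide, 26 mm tall with black upright bars.
- scanner: Pocket barcode scanner: grey stick 116 long (x) x 34 wide (y) x 28 mm tall, 38 mm wide black rubber nose at its +x end, steel loop at its tail; 0.1 kg; lies on its flat base. Origin: centre of its underside; x toward the nose (the way it looks), z up. Grasp across its width near the middle. It reads with the nose window 50 to 150 mm from the barcode.
- scan_window (a point): Middle of the scanner's nose window, at (58, 0, 15) mm in the scanner's frame, same axes; the scanner looks straight out along +x from here.
- shutter_grip: Black upright grip on the shutter blade, moving with it: a fin 12 mm along the slide (y) x 32 mm (x), axes as the box's, on a foot 22 mm along y and 4 mm thick. Origin: centre of its underside, 70 mm above the bench and, when shut, at x 0, y -40 mm in the box's frame. Top of the fin 34 mm above the origin.
- shutter (a joint): Shutter opening in m along the box's +y: 0 shut, 0.030 half travel (blade's edge at the middle of the window, white pointer of the grip's foot at the middle long mark on the front rail), 0.060 wide open. The spring pushes it shut with 3.6 N at 0, rising by 120 N/m to 7.2 N at half and 10.8 N at full; let go, it closes by itself.
- multimeter: Yellow and black hand multimeter lying face up, 150 x 78 x 46 mm; origin at the centre of its underside. Bystander.
- side_cutters: Side cutters with red handles lying flat, 134 x 45 x 12 mm; origin at the centre of its underside. Bystander.

How it is judged:
On the way, in this order (a step that is already met when the one before it is completed fails the run):
1. the held scanner looks squarely at the barcode from 40 to 160 mm and is held steady there for 1 s (x of barcode in the frame of scan_window between 0.04 and 0.16 m and y of barcode in the frame of scan_window between -0.018 and 0.018 m and z of barcode in the frame of scan_window between -0.015 and 0.015 m and x of scan_window in the frame of test_box below -0.09 m and angle between the x axis of scanner and the x axis of test_box, either way round below 0.26 rad and linear speed of scanner below 0.03 m/s and contact force between the fingers and scanner above 1 N), for 1 s.
2. the scanner lies flat on the bench again, let go and at rest (height (world z) of scanner between -0.01 and 0.008 m and angle between scanner's own z axis and vertical below 0.15 rad and linear speed of scanner below 0.02 m/s and contact force between the fingers and scanner below 0.1 N), for 0.2 s.
At the end, for the whole second after the job is handed in: The robot's fingers hold the shutter grip (contact force over 3 N) with the shutter still at half travel, 30 mm within 5 mm; the scanner lies flat on the bench, released and at rest (all of step 2 and value of joint shutter between 0.025 and 0.035 m and velocity of joint shutter between -0.01 and 0.01 m/s and contact force between the fingers and shutter_grip above 3 N); the arm keeps its last pose, push and grip.
It fails at once if the shutter is opened wide (beyond 50 of its 60 mm) (value of joint shutter above 0.05 m).
It fails at once if the scanner is dropped: let go more than 30 mm above the bench (height (world z) of scanner above 0.03 m and contact force between the fingers and scanner below 0.05 N).
It fails at once if the multimeter is shifted by more than 30 mm (distance of multimeter from where it was at the start of the episode above 0.03 m).
It fails at once if the side cutters are shifted by more than 30 mm (distance of side_cutters from where it was at the start of the episode above 0.03 m).
It also fails if it takes over 58 s, if anything falls off the work surface, if the arm or the gripper's body presses on something with over 40 N, if the wrist force passes 120 N, or if a joint passes its speed limit or range.

## Working session

There is one attempt and no reset: what is moved stays moved. The work goes in short steps, Python scripts to look and compute and a shell command to move; the robot and the scene stay as the last step left them, time stands still between calls to the robot, and variables do not carry over. Pictures are saved under pics/ and viewed, at most 10 in all, crops included, and the job is handed in when it is done.

```bash
mkdir -p pics; python3 - <<'E'
from bench import r,camera
import cv2,numpy as np
for n in("scene","side"):
    c=camera(n);cv2.imwrite(f"pics/{n}0.png",c["image"][:,:,::-1]);np.savez(f"{n}0.npz",**c)
    print(n,c["mtx"].round(1).tolist(),c["T"].round(3).tolist())
s=r.read_state();print(s);print(r.pinch_z)
E
```

```text
scene [[423.2, 0.0, 277.1], [0.0, 423.2, 212.5], [0.0, 0.0, 1.0]] [[0.808, -0.427, 0.407, 0.21], [-0.589, -0.584, 0.558, -0.321], [-0.001, -0.69, -0.723, 0.706], [0.0, 0.0, 0.0, 1.0]]
side [[501.6, 0.0, 285.1], [0.0, 501.6, 207.2], [0.0, 0.0, 1.0]] [[-1.0, 0.026, 0.003, 0.546], [0.013, 0.621, -0.784, 0.928], [-0.022, -0.784, -0.621, 0.657], [0.0, 0.0, 0.0, 1.0]]
{'time': 0.1, 'joint_positions': array([-0.02255922,  0.33281795, -0.06472028,  1.4608347 ,  0.02163857,
        1.3498651 , -0.08850916]), 'joint_vel': array([ 3.89664100e-04, -1.68966773e-03, -8.21139091e-05, -1.56485171e-03,
        1.07921704e-03, -5.92723440e-04,  7.28979106e-04]), 'joint_torque': array([ 3.16136166e-04, -6.24538064e+01,  2.38312193e-02, -3.90717781e+01,
       -6.15657773e-02,  3.65302863e-02,  4.60620026e-05]), 'ee_pos': array([ 6.24675425e-01, -2.83711363e-05,  2.21838560e-01]), 'eef_rot': array([ 7.07107906e-01,  7.07105390e-01, -4.62922744e-04, -4.03581677e-04]), 'ft_force': array([-0.31781874, -0.3532511 , -0.15504425]), 'torque': array([-0.00686897,  0.01663941,  0.01060476]), 'grip_force': 0.0, 'width': 0.08719698320790899}
0.0187
```

View pics/scene0.png

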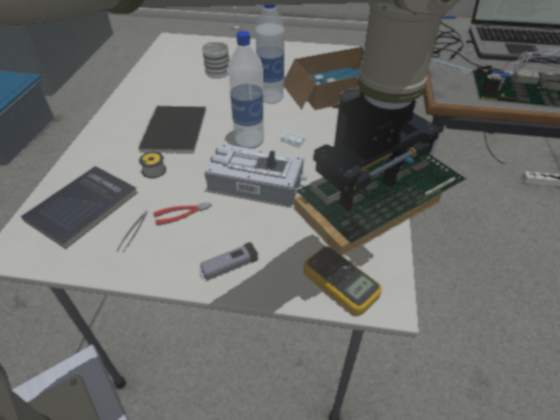

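View pics/side0.png

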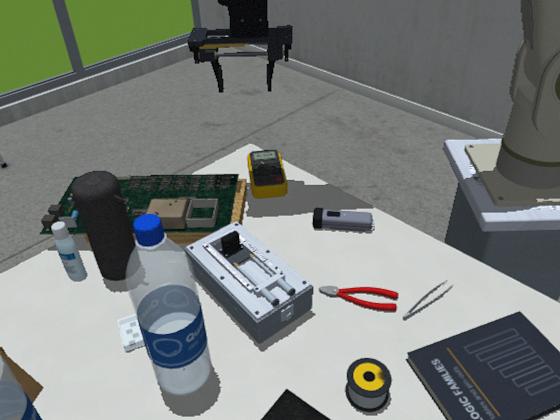

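Scene view: box near (255,172), scanner (230,260) with its black nose at (250,253), multimeter (342,280), cutters (183,213). Side view: grip at (231,241), scanner (343,219) with nose at left. Next I localise them from the depth maps.

```bash
cat > h.py <<'E'
import numpy as np,cv2
def cloud(c):
    z=c["z_map"];K=c["mtx"];T=c["T"];v,u=np.mgrid[:z.shape[0],:z.shape[1]]
    P=np.stack([(u-K[0,2])/K[0,0]*z,(v-K[1,2])/K[1,1]*z,z],-1)@T[:3,:3].T+T[:3,3]
    P[z==0]=np.nan;return P
def rect(P,m):
    p=P[m][:,:2].astype(np.float32);return len(p),[np.round(x,4) for x in cv2.boxPoints(cv2.minAreaRect(p*1000))/1000],np.round(p.mean(0),4)
def around(P,zlo,zhi,seed):
    m=((P[...,2]>zlo)&(P[...,2]<zhi)).astype(np.uint8)
    n,l=cv2.connectedComponents(m);u,v=seed;k=np.bincount(l[v-4:v+5,u-4:u+5].ravel(),minlength=n);k[0]=0
    return l==k.argmax()
E
python3 - <<'E'
import numpy as np;from h import *
for n,b,s,mm,sc in(("scene",(290,176),(230,260),(342,280),(165,217)),("side",(220,280),(350,220),(266,175),(370,293))):
    P=cloud(np.load(n+"0.npz"))
    print(n,"table z",np.nanmedian(P[...,2][(abs(P[...,2])<.02)]))
    for name,lo,hi,seed in(("box",.055,.076,b),("scanner",.012,.04,s),("mm",.015,.06,mm),("cut",.004,.02,sc)):
        m=around(P,lo,hi,seed);print(name,rect(P,m),"zmax",np.nanpercentile(P[m][:,2],95))
P=cloud(np.load("side0.npz"))
m=(P[...,2]>.085)&(P[...,2]<.11);v,u=np.mgrid[:420,:560];m&=(abs(u-231)<16)&(abs(v-240)<16);print("grip",rect(P,m),np.nanmax(P[m][:,2]))
for px in((313,219),(320,219),(335,219),(370,220)):print(px,P[px[1],px[0]])
E
```

```text
scene table z 5.647189836743838e-05
box (2763, [array([0.5068, 0.3768], dtype=float32), array([0.6401, 0.2106], dtype=float32), array([0.7296, 0.2824], dtype=float32), array([0.5964, 0.4486], dtype=float32)], array([0.6139, 0.3169], dtype=float32)) zmax 0.07447796774572371
scanner (980, [array([0.3739, 0.1505], dtype=float32), array([0.4945, 0.1312], dtype=float32), array([0.5006, 0.169 ], dtype=float32), array([0.38  , 0.1883], dtype=float32)], array([0.4365, 0.1547], dtype=float32)) zmax 0.02948667228538513
mm (11289, [array([0.5097, 0.3792], dtype=float32), array([ 0.5594, -0.0886], dtype=float32), array([ 1.0326, -0.0384], dtype=float32), array([0.9829, 0.4294], dtype=float32)], array([0.715 , 0.0886], dtype=float32)) zmax 0.04967735966163624
cut (423, [array([0.3625, 0.3421], dtype=float32), array([0.4909, 0.3124], dtype=float32), array([0.5011, 0.3564], dtype=float32), array([0.3727, 0.3862], dtype=float32)], array([0.4204, 0.3502], dtype=float32)) zmax 0.01187808078290029
side table z 0.0015392386406617442
box (5598, [array([0.5043, 0.3842], dtype=float32), array([0.6388, 0.21
[... 605 characters left out ...]
1], dtype=float32)) zmax 0.041800928224062804
cut (874, [array([0.3597, 0.3448], dtype=float32), array([0.4921, 0.3242], dtype=float32), array([0.4994, 0.3714], dtype=float32), array([0.3671, 0.392 ], dtype=float32)], array([0.4209, 0.358 ], dtype=float32)) zmax 0.013079265787846697
grip (238, [array([0.6243, 0.2997], dtype=float32), array([0.6346, 0.2887], dtype=float32), array([0.6579, 0.3104], dtype=float32), array([0.6476, 0.3215], dtype=float32)], array([0.6412, 0.3073], dtype=float32)) 0.10725127268675094
(313, 219) [0.49502082 0.16819521 0.02344548]
(320, 219) [0.48168991 0.17382321 0.02767572]
(335, 219) [0.45235424 0.17433352 0.02711532]
(370, 220) [0.38504181 0.18161252 0.02837863]
```

```bash
cat >> h.py <<'E'
from scipy.spatial.transform import Rotation as R
def goal(xyz,ydir_deg):
    """print dp/rotation fractions to reach TCP xyz, tool down, tool y along world angle"""
    from bench import r
    s=r.read_state();A=R.from_quat(s["eef_rot"]);a=np.radians(ydir_deg)
    y=np.array([np.cos(a),np.sin(a),0]);z=np.array([0,0,-1.]);B=R.from_matrix(np.stack([np.cross(y,z),y,z],1))
    print("t",round(s["time"],2),"tcp",s["ee_pos"].round(4),"ydir",np.degrees(np.arctan2(*A.as_matrix()[1::-1,1])).round(2),"w",round(s["width"],4),"gf",round(s["grip_force"],1),"q",s["joint_positions"].round(2))
    print("dp",(A.inv().apply(np.array(xyz)-s["ee_pos"])/.15).round(4),"rot",((A.inv()*B).as_rotvec()/2/np.pi).round(4))
E
python3 -m pendant '[{"dp":[1,-1,0],"rotation":[0,0,-0.228],"jaw":1},{"dp":[1,-1,0],"rotation":[0,0,-0.228],"jaw":1},{"dp":[1,-1,0],"rotation":[0,0,-0.228],"jaw":1},{"dp":[1,-1,0],"rotation":[0,0,-0.228],"jaw":1},{"dp":[1,-1,0],"rotation":[0,0,-0.228],"jaw":1},{"dp":[1,-1,0],"rotation":[0,0,-0.228],"jaw":1},{"dp":[1,-1,0],"rotation":[0,0,-0.228],"jaw":1},{"dp":[1,-1,0],"rotation":[0,0,-0.228],"jaw":1}]'
python3 - <<'E'
from h import *;from bench import camera
goal((.437,.1625,.12),82)
c=camera("wrist");cv2.imwrite("pics/w1.png",c["image"][:,:,::-1]);P=cloud(c)
m=(P[...,2]>.012)&(P[...,2]<.04)&(P[...,0]<.52)&(P[...,0]>.35)&(P[...,1]<.22)&(P[...,1]>.1);print(rect(P,m))
P=cloud(np.load("scene0.npz"))
for lo in(.12,.16,.2):
    m=(P[...,2]>lo)&(P[...,2]<lo+.03)&(P[...,1]>.3)&(P[...,0]<1);print(lo,rect(P,m))
E
```

```text
time: 1.1
ee_pos: [0.4748, 0.1499, 0.2222]
eef_rot: [0.067, 0.998, -0.0, -0.0]
ft_force: [-0.8, 0.3, -0.1]
width: 0.087
grip_force: 0.0
t 1.1 tcp [0.4748 0.1499 0.2222] ydir 82.37 w 0.087 gf 0.0 q [-0.12  0.07 -0.29  1.78  0.02  1.3   1.02]
dp [0.2604 0.0498 0.6817] rot [-0.     -0.0001  0.001 ]
(3835, [array([0.3738, 0.1499], dtype=float32), array([0.4927, 0.1346], dtype=float32), array([0.4976, 0.1719], dtype=float32), array([0.3786, 0.1872], dtype=float32)], array([0.4355, 0.1618], dtype=float32))
0.12 (621, [array([0.6491, 0.4937], dtype=float32), array([0.6969, 0.4304], dtype=float32), array([0.9191, 0.5984], dtype=float32), array([0.8713, 0.6616], dtype=float32)], array([0.7627, 0.5206], dtype=float32))
0.16 (674, [array([0.6482, 0.493 ], dtype=float32), array([0.6982, 0.4306], dtype=float32), array([0.9123, 0.6022], dtype=float32), array([0.8622, 0.6647], dtype=float32)], array([0.7668, 0.5276], dtype=float32))
0.2 (804, [array([0.6487, 0.4938], dtype=float32), array([0.6995, 0.4319], dtype=float32), array([0.9146, 0.6082], dtype=float32), array([0.8638, 0.6702], dtype=float32)], array([0.767 , 0.5289], dtype=float32))
```

View pics/w1.png

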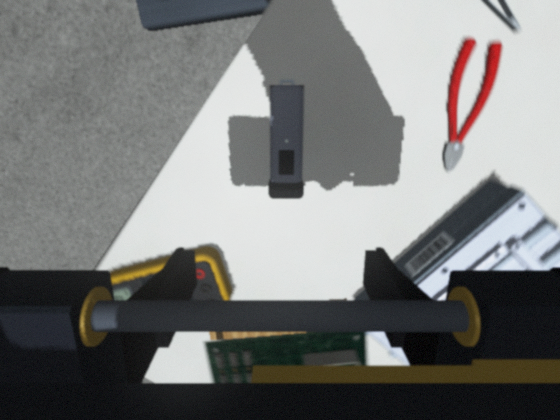

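Wrist view: scanner body at (287,140), nose at (287,190), jaws straddle its axis.

```bash
python3 -m pendant '[{"dp":[0.255,0.038,0.2],"rotation":[0,0,-0.001],"jaw":1},{"dp":[0.255,0.038,0.5],"rotation":[0,0,-0.001],"jaw":1},{"dp":[0.255,0.038,0.8],"rotation":[0,0,-0.001],"jaw":1},{"dp":[0.255,0.038,1],"rotation":[0,0,-0.001],"jaw":1},{"dp":[0.255,0.038,1],"rotation":[0,0,-0.001],"jaw":1},{"dp":[0.255,0.038,1],"rotation":[0,0,-0.001],"jaw":1}]'
python3 - <<'E'
from h import *
goal((.4376,.1607,.005),82.7)
E
```

```text
time: 1.9
ee_pos: [0.4386, 0.1612, 0.0737]
eef_rot: [0.066, 0.998, 0.0, 0.001]
ft_force: [1.0, -0.7, 0.1]
width: 0.0869
grip_force: 0.0
t 1.9 tcp [0.4386 0.1612 0.0737] ydir 82.39 w 0.0869 gf 0.0 q [-0.15  0.15 -0.31  2.02  0.06  0.97  0.94]
dp [ 0.0064 -0.0047  0.4582] rot [ 0.0001  0.0002 -0.0009]
```

```bash
python3 -m pendant '[{"dp":[0.006,-0.005,0.25],"rotation":[0,0,-0.001],"jaw":1},{"dp":[0.006,-0.005,0.4],"rotation":[0,0,-0.001],"jaw":1},{"dp":[0.006,-0.005,0.45],"rotation":[0,0,-0.001],"jaw":1},{"dp":[0.006,-0.005,0.45],"rotation":[0,0,-0.001],"jaw":1},{"dp":[0.006,-0.005,0.45],"rotation":[0,0,-0.001],"jaw":0},{"dp":[0.006,-0.005,0.45],"rotation":[0,0,-0.001],"jaw":0},{"dp":[0.006,-0.005,0.45],"rotation":[0,0,-0.001],"jaw":0},{"dp":[0.006,-0.005,0.45],"rotation":[0,0,-0.001],"jaw":0}]' 20
python3 -m pendant '[{"dp":[0,0,0],"rotation":[0,0,0],"jaw":0},{"dp":[0,0,0],"rotation":[0,0,0],"jaw":0},{"dp":[0,0,0],"rotation":[0,0,0],"jaw":0},{"dp":[0,0,0],"rotation":[0,0,0],"jaw":0}]'
python3 - <<'E'
from h import *
goal((.449,.1986,.030),128.5)
E
```

```text
time: 2.9
ee_pos: [0.437, 0.1604, 0.0052]
eef_rot: [0.063, 0.998, 0.0, 0.0]
ft_force: [-0.3, 0.2, -0.6]
width: 0.0549
grip_force: 0.0
time: 3.4
ee_pos: [0.4369, 0.1604, 0.005]
eef_rot: [0.063, 0.998, 0.0, 0.0]
ft_force: [-0.2, 1.7, 0.2]
width: 0.0338
grip_force: 20.0
t 3.4 tcp [0.4369 0.1604 0.005 ] ydir 82.8 w 0.0338 gf 20.0 q [-0.17  0.26 -0.31  2.07  0.11  0.82  0.91]
dp [-0.048   0.263  -0.1664] rot [ 0.      0.     -0.1269]
```

```bash
python3 -m pendant '[{"dp":[0,0,-0.08],"rotation":[0,0,0],"jaw":0},{"dp":[0,0,-0.166],"rotation":[0,0,0],"jaw":0},{"dp":[-0.01,0.05,-0.166],"rotation":[0,0,-0.02],"jaw":0},{"dp":[-0.02,0.1,-0.166],"rotation":[0,0,-0.045],"jaw":0},{"dp":[-0.03,0.15,-0.166],"rotation":[0,0,-0.07],"jaw":0},{"dp":[-0.04,0.2,-0.166],"rotation":[0,0,-0.095],"jaw":0},{"dp":[-0.048,0.263,-0.166],"rotation":[0,0,-0.12],"jaw":0},{"dp":[-0.048,0.263,-0.166],"rotation":[0,0,-0.127],"jaw":0}]'
python3 -m pendant '[{"dp":[0,0,0],"rotation":[0,0,0],"jaw":0},{"dp":[0,0,0],"rotation":[0,0,0],"jaw":0},{"dp":[0,0,0],"rotation":[0,0,0],"jaw":0}]'
python3 - <<'E'
from h import *;from bench import camera
goal((.449,.1986,.030),128.5)
for n in("scene","side","wrist"):
    c=camera(n);cv2.imwrite(f"pics/{n}2.png",c["image"][:,:,::-1]);np.savez(f"{n}2.npz",**c)
E
```

```text
time: 4.4
ee_pos: [0.4495, 0.1993, 0.031]
eef_rot: [-0.332, 0.943, 0.0, 0.001]
ft_force: [-0.2, -0.7, -1.1]
width: 0.034
grip_force: 20.0
time: 4.78
ee_pos: [0.4491, 0.1985, 0.0302]
eef_rot: [-0.33, 0.944, -0.0, 0.0]
ft_force: [0.3, -0.4, -0.7]
width: 0.0336
grip_force: 20.0
t 4.78 tcp [0.4491 0.1985 0.0302] ydir 128.48 w 0.0336 gf 20.0 q [-0.12  0.28 -0.43  1.99  0.15  0.9   1.61]
dp [-0.0001  0.0012  0.0011] rot [-0.      0.     -0.0001]
```

View pics/wrist2.png

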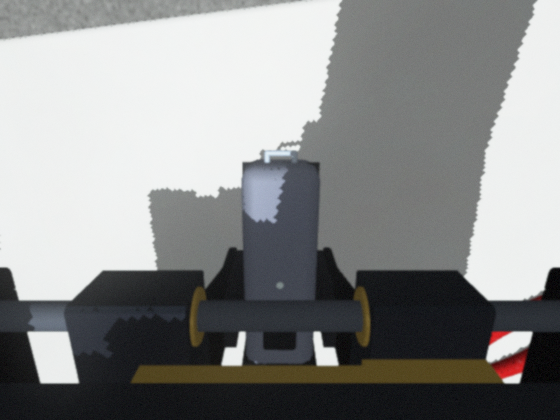

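View pics/side2.png

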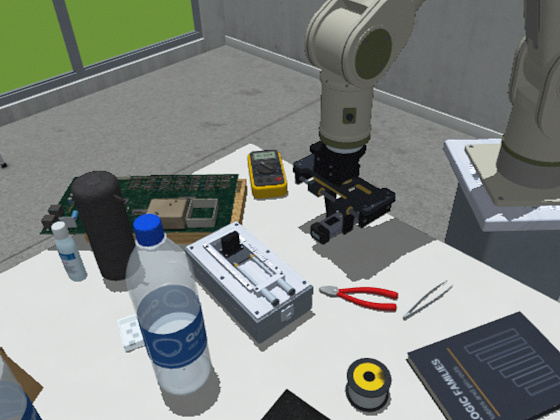

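Wrist view: the scanner is straight in the jaws (tail loop at 280,155). Side view: nose at (320,230) faces the box front. I'll check the offset to the label numerically while it holds.

```bash
python3 -m pendant '[{"dp":[0,0,0],"rotation":[0,0,0],"jaw":0},{"dp":[0,0,0],"rotation":[0,0,0],"jaw":0},{"dp":[0,0,0],"rotation":[0,0,0],"jaw":0},{"dp":[0,0,0],"rotation":[0,0,0],"jaw":0},{"dp":[0,0,0],"rotation":[0,0,0],"jaw":0},{"dp":[0,0,0],"rotation":[0,0,0],"jaw":0},{"dp":[0,0,0],"rotation":[0,0,0],"jaw":0},{"dp":[0,0,0],"rotation":[0,0,0],"jaw":0}]' | head -1
python3 - <<'E'
from h import *
c=np.load("scene0.npz");P=cloud(c);g=cv2.cvtColor(c["image"],cv2.COLOR_RGB2GRAY)
# label: bright pixels on the front face, by height and bounding of plane
a=np.radians(38.5);bx=np.array([np.cos(a),np.sin(a)]);by=np.array([-bx[1],bx[0]]);ctr=np.array([.617,.3325])
d=P[...,:2]-ctr;X=d@bx;Y=d@by;Z=P[...,2]
f=(abs(X+.056)<.012)&(abs(Y)<.1)&(Z>.012)&(Z<.058)
print("face x",np.median(X[f&(abs(Y)>.04)]),"grey",np.percentile(g[f],[10,50,90]))
for s in(1,-1):print("slope",np.polyfit(Y[f],X[f],1))
gx=cv2.Laplacian(g,cv2.CV_64F)
for lim in(8,12):
    e=f&(abs(g.astype(int)-np.median(g[f]))>lim)&(abs(Y)<.06);print(lim,e.sum(),"label Y pct",np.percentile(Y[e],[5,50,95]).round(4),"Z",np.percentile(Z[e],[5,50,95]).round(4))
c=np.load("side2.npz");P=cloud(c);v,u=np.mgrid[:420,:560]
m=(abs(u-325)<22)&(abs(v-229)<20)&(P[...,2]>.03)&(P[...,2]<.056);d=P[...,:2][m]-ctr
print("nose X max",np.percentile(d@bx,98),"Y range",np.percentile((d@by)[(d@bx)>np.percentile(d@bx,80)],[3,97]),"z",np.percentile(P[...,2][m],98))
E
```

```text
time: 5.92
face x -0.05464792496390221 grey [80.  82.  98.3]
slope [-0.0045427  -0.05476963]
slope [-0.0045427  -0.05476963]
8 202 label Y pct [-0.0309 -0.0064  0.0251] Z [0.0262 0.0444 0.055 ]
12 156 label Y pct [-0.0285 -0.0064  0.0242] Z [0.0267 0.0448 0.0544]
nose X max -0.15525374587305002 Y range [-0.01264073  0.01937926] z 0.05570875182798819
```

```bash
python3 - <<'E'
import cv2
i=cv2.imread("pics/scene2.png")[130:300,160:330];cv2.imwrite("pics/crop2.png",cv2.resize(i,None,fx=3.5,fy=3.5,interpolation=cv2.INTER_CUBIC))
E
```

```text
(no output)
```

View pics/crop2.png

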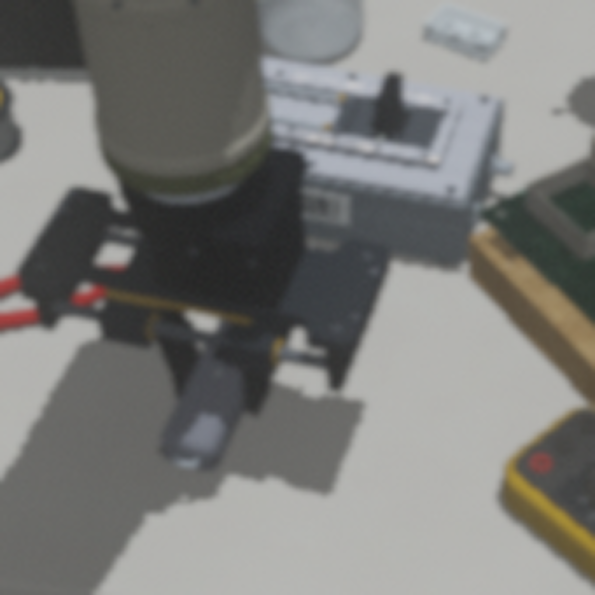

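The crop shows the scanner (205,410) pointing at the label (330,205), and the numbers agree to within a few mm. I'll hold a little longer, then lay it down.

```bash
python3 -m pendant '[{"dp":[0,0,0],"rotation":[0,0,0],"jaw":0},{"dp":[0,0,0],"rotation":[0,0,0],"jaw":0},{"dp":[0,0,0],"rotation":[0,0,0],"jaw":0},{"dp":[0,0,0],"rotation":[0,0,0],"jaw":0},{"dp":[0,0,0.08],"rotation":[0,0,0],"jaw":0},{"dp":[0,0,0.14],"rotation":[0,0,0],"jaw":0},{"dp":[0,0,0.167],"rotation":[0,0,0],"jaw":0},{"dp":[0,0,0.167],"rotation":[0,0,0],"jaw":0}]'
python3 -m pendant '[{"dp":[0,0,0],"rotation":[0,0,0],"jaw":0},{"dp":[0,0,0],"rotation":[0,0,0],"jaw":0},{"dp":[0,0,0],"rotation":[0,0,0],"jaw":1},{"dp":[0,0,0],"rotation":[0,0,0],"jaw":1},{"dp":[0,0,0],"rotation":[0,0,0],"jaw":1},{"dp":[0,0,0],"rotation":[0,0,0],"jaw":1},{"dp":[0,0,0],"rotation":[0,0,0],"jaw":1},{"dp":[0,0,0],"rotation":[0,0,0],"jaw":1}]'
python3 -m pendant '[{"dp":[0,0,-0.3],"rotation":[0,0,0],"jaw":1},{"dp":[0,0,-0.7],"rotation":[0,0,0],"jaw":1},{"dp":[0,0,-1],"rotation":[0,0,0],"jaw":1},{"dp":[0,0,-1],"rotation":[0,0,0],"jaw":1},{"dp":[0,0,-1],"rotation":[0,0,0],"jaw":1}]'
python3 - <<'E'
from h import *
goal((.60,.27,.18),128.5)
c=np.load("side0.npz");P=cloud(c);v,u=np.mgrid[:420,:560]
g=cv2.cvtColor(c["image"],cv2.COLOR_RGB2GRAY)
m=(P[...,2]>.098)&(abs(u-231)<20)&(abs(v-240)<20);print(rect(P,m))
E
```

```text
time: 6.92
ee_pos: [0.4489, 0.1986, 0.0046]
eef_rot: [-0.33, 0.944, 0.0, -0.0]
ft_force: [-0.9, 0.3, -0.4]
width: 0.0337
grip_force: 20.0
time: 7.92
ee_pos: [0.4491, 0.1986, 0.0049]
eef_rot: [-0.33, 0.944, 0.0, 0.0]
ft_force: [0.1, 0.7, -0.9]
width: 0.0836
grip_force: 0.0
time: 8.55
ee_pos: [0.4487, 0.1983, 0.1544]
eef_rot: [-0.33, 0.944, -0.0, -0.0]
ft_force: [-0.1, -0.3, -0.8]
width: 0.087
grip_force: 0.0
t 8.55 tcp [0.4487 0.1983 0.1544] ydir 128.52 w 0.087 gf 0.0 q [-0.08  0.12 -0.45  1.88  0.06  1.16  1.69]
dp [-1.0865 -0.2541 -0.1714] rot [-0.     -0.0001  0.    ]
(134, [array([0.6242, 0.301 ], dtype=float32), array([0.6328, 0.2888], dtype=float32), array([0.6592, 0.3074], dtype=float32), array([0.6507, 0.3196], dtype=float32)], array([0.6414, 0.3061], dtype=float32))
```

```bash
python3 -m pendant '[{"dp":[-0.3,-0.08,-0.25],"rotation":[0,0,0],"jaw":1},{"dp":[-0.6,-0.16,-0.25],"rotation":[0,0,0],"jaw":1},{"dp":[-0.9,-0.26,-0.25],"rotation":[0,0,0],"jaw":1},{"dp":[-0.95,-0.266,-0.25],"rotation":[0,0,0],"jaw":1},{"dp":[-0.95,-0.266,-0.25],"rotation":[0,0,0],"jaw":1},{"dp":[-0.95,-0.266,-0.25],"rotation":[0,0,0],"jaw":1}]'
python3 - <<'E'
from h import *;from bench import camera
goal((.642,.301,.079),128.5)
c=camera("wrist");cv2.imwrite("pics/w3.png",c["image"][:,:,::-1]);np.savez("w3.npz",**c);P=cloud(c)
m=(P[...,2]>.085)&(P[...,2]<.108)&(np.hypot(P[...,0]-.642,P[...,1]-.303)<.03);print("grip wrist",rect(P,m) if m.sum()>5 else m.sum())
c=camera("side");P=cloud(c)
m=(P[...,2]>.095)&(P[...,2]<.11)&(np.hypot(P[...,0]-.642,P[...,1]-.303)<.03);print("grip side",rect(P,m))
c=camera("scene");P=cloud(c)
m=(P[...,2]>.08)&(P[...,2]<.11)&(np.hypot(P[...,0]-.642,P[...,1]-.303)<.03);print("grip scene",m.sum() and rect(P,m))
E
```

```text
time: 9.3
ee_pos: [0.5843, 0.2558, 0.1921]
eef_rot: [-0.33, 0.944, -0.0, -0.0]
ft_force: [-0.5, 0.3, 0.6]
width: 0.087
grip_force: 0.0
t 9.3 tcp [0.5843 0.2558 0.1921] ydir 128.55 w 0.087 gf 0.0 q [-0.16  0.41 -0.42  1.45  0.17  1.32  1.64]
dp [-0.489  -0.0042  0.7538] rot [-0.     -0.0001  0.0001]
grip wrist (423, [array([0.6265, 0.2959], dtype=float32), array([0.6347, 0.2861], dtype=float32), array([0.6486, 0.2977], dtype=float32), array([0.6405, 0.3075], dtype=float32)], array([0.6357, 0.2951], dtype=float32))
grip side (161, [array([0.6252, 0.3   ], dtype=float32), array([0.6345, 0.2886], dtype=float32), array([0.6586, 0.3085], dtype=float32), array([0.6493, 0.3198], dtype=float32)], array([0.6414, 0.3067], dtype=float32))
grip scene (112, [array([0.6263, 0.2925], dtype=float32), array([0.6343, 0.2825], dtype=float32), array([0.66  , 0.3031], dtype=float32), array([0.6521, 0.3131], dtype=float32)], array([0.6416, 0.2949], dtype=float32))
```

View pics/w3.png

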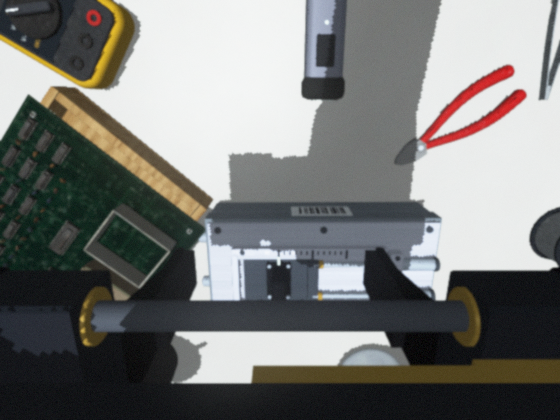

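Wrist view: grip at (280,280), shutter shut against the scale marks (325,255), scanner lying flat at (325,50) in line with the barcode (322,211). Grip estimates agree, so I descend.

```bash
python3 -m pendant '[{"dp":[-0.25,-0.005,0],"rotation":[0,0,0],"jaw":1},{"dp":[-0.492,-0.005,0],"rotation":[0,0,0],"jaw":1},{"dp":[-0.492,-0.005,0.2],"rotation":[0,0,0],"jaw":1},{"dp":[-0.492,-0.005,0.4],"rotation":[0,0,0],"jaw":1},{"dp":[-0.492,-0.005,0.6],"rotation":[0,0,0],"jaw":1},{"dp":[-0.492,-0.005,0.74],"rotation":[0,0,0],"jaw":1},{"dp":[-0.492,-0.005,0.75],"rotation":[0,0,0],"jaw":1},{"dp":[-0.492,-0.005,0.75],"rotation":[0,0,0],"jaw":1}]'
python3 - <<'E'
from h import *
goal((.6425,.301,.079),128.5)
E
```

```text
time: 10.45
ee_pos: [0.6441, 0.3017, 0.0812]
eef_rot: [-0.33, 0.944, 0.0, 0.001]
ft_force: [0.3, -0.3, 0.5]
width: 0.0868
grip_force: 0.0
t 10.45 tcp [0.6441 0.3017 0.0812] ydir 128.51 w 0.0868 gf 0.0 q [-0.24  0.65 -0.39  1.34  0.25  1.2   1.59]
dp [0.0114 0.003  0.0146] rot [-0.      0.0003  0.    ]
```

```bash
python3 -m pendant '[{"dp":[0,0,0],"rotation":[0,0,0],"jaw":0.5},{"dp":[0,0,0],"rotation":[0,0,0],"jaw":0},{"dp":[0,0,0],"rotation":[0,0,0],"jaw":0},{"dp":[0,0,0],"rotation":[0,0,0],"jaw":0},{"dp":[0,0,0],"rotation":[0,0,0],"jaw":0},{"dp":[0,0,0],"rotation":[0,0,0],"jaw":0},{"dp":[0,0,0],"rotation":[0,0,0],"jaw":0},{"dp":[0,0,0],"rotation":[0,0,0],"jaw":0}]' 30
python3 -m pendant '[{"dp":[0,0,0],"rotation":[0,0,0],"jaw":0},{"dp":[0,0,0],"rotation":[0,0,0],"jaw":0},{"dp":[0,0,0],"rotation":[0,0,0],"jaw":0},{"dp":[0,0,0],"rotation":[0,0,0],"jaw":0}]'
```

```text
time: 11.45
ee_pos: [0.6436, 0.3015, 0.0799]
eef_rot: [-0.33, 0.944, 0.0, 0.0]
ft_force: [-0.3, -0.5, 0.1]
width: 0.0155
grip_force: 0.0
time: 11.95
ee_pos: [0.6434, 0.3017, 0.0799]
eef_rot: [-0.33, 0.944, 0.0, 0.0]
ft_force: [-1.1, 1.1, 0.1]
width: 0.0118
grip_force: 30.0
```

```bash
python3 -m pendant '[{"dp":[0,0.03,0],"rotation":[0,0,0],"jaw":0},{"dp":[0,0.06,0],"rotation":[0,0,0],"jaw":0},{"dp":[0,0.09,0],"rotation":[0,0,0],"jaw":0},{"dp":[0,0.12,0],"rotation":[0,0,0],"jaw":0},{"dp":[0,0.15,0],"rotation":[0,0,0],"jaw":0},{"dp":[0,0.18,0],"rotation":[0,0,0],"jaw":0},{"dp":[0,0.2,0],"rotation":[0,0,0],"jaw":0},{"dp":[0,0.2,0],"rotation":[0,0,0],"jaw":0}]'
python3 -m pendant '[{"dp":[0,0,0],"rotation":[0,0,0],"jaw":0},{"dp":[0,0,0],"rotation":[0,0,0],"jaw":0},{"dp":[0,0,0],"rotation":[0,0,0],"jaw":0},{"dp":[0,0,0],"rotation":[0,0,0],"jaw":0}]'
python3 - <<'E'
from h import *;from bench import r,camera
s=r.read_state();d=s["ee_pos"][:2]-np.array([.6434,.3017]);print("moved along y",d@np.array([-.6225,.7826]),"x",d@np.array([.7826,.6225]))
for n in("scene","side","wrist"):
    c=camera(n);cv2.imwrite(f"pics/{n}4.png",c["image"][:,:,::-1]);np.savez(f"{n}4.npz",**c)
i=cv2.imread("pics/side4.png")[200:320,170:330];a=cv2.resize(i,(560,420),interpolation=cv2.INTER_CUBIC)
cv2.imwrite("pics/c4.png",a)
E
```

```text
time: 12.95
ee_pos: [0.6258, 0.3236, 0.0799]
eef_rot: [-0.329, 0.944, -0.001, 0.0]
ft_force: [4.8, -4.4, -0.4]
width: 0.0118
grip_force: 30.0
time: 13.45
ee_pos: [0.6259, 0.3234, 0.0799]
eef_rot: [-0.329, 0.944, -0.001, 0.0]
ft_force: [6.0, -4.0, -0.9]
width: 0.0113
grip_force: 30.0
moved along y 0.027876562545595607 x -0.00013437801175944546
```

View pics/wrist4.png

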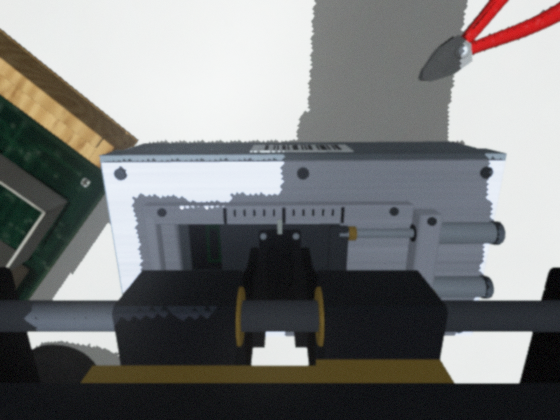

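View pics/c4.png

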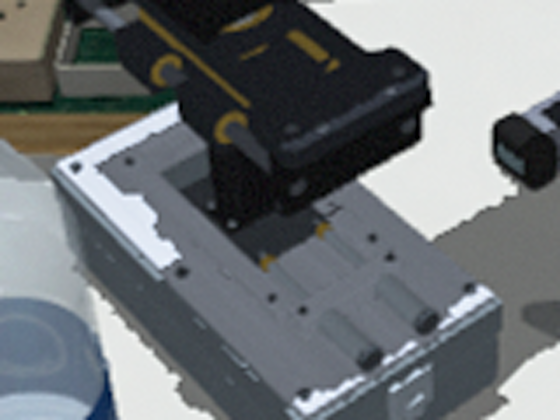

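Wrist view: the long marks are at columns 225, 284 and 343, and the white pointer is at about 279, so the opening is roughly 27.5 mm (the TCP moved 27.9 mm). It needs about 2.3 mm more.

```bash
python3 -m pendant '[{"dp":[0,0.008,0],"rotation":[0,0,0],"jaw":0},{"dp":[0,0.017,0],"rotation":[0,0,0],"jaw":0},{"dp":[0,0.017,0],"rotation":[0,0,0],"jaw":0},{"dp":[0,0.017,0],"rotation":[0,0,0],"jaw":0},{"dp":[0,0.017,0],"rotation":[0,0,0],"jaw":0},{"dp":[0,0.017,0],"rotation":[0,0,0],"jaw":0},{"dp":[0,0.017,0],"rotation":[0,0,0],"jaw":0},{"dp":[0,0.017,0],"rotation":[0,0,0],"jaw":0}]'
python3 - <<'E'
from h import *;from bench import r,camera
s=r.read_state();d=s["ee_pos"][:2]-np.array([.6434,.3017]);print("moved",d@np.array([-.6225,.7826]),s["time"])
c=camera("wrist");i=c["image"][:,:,::-1][195:245,200:370];cv2.imwrite("pics/c5.png",cv2.resize(i,None,fx=4,fy=4,interpolation=cv2.INTER_CUBIC))
c=camera("scene");P=cloud(c);m=(P[...,2]>.012)&(P[...,2]<.045)&(np.hypot(P[...,0]-.449,P[...,1]-.1986)<.075);print(rect(P,m),np.percentile(P[m][:,2],95))
E
```

```text
time: 14.6
ee_pos: [0.6245, 0.3253, 0.0799]
eef_rot: [-0.329, 0.944, -0.001, 0.0]
ft_force: [5.4, -5.4, -1.1]
width: 0.0118
grip_force: 30.0
moved 0.030256424281463783 14.6
(849, [array([0.3895, 0.1706], dtype=float32), array([0.413 , 0.1412], dtype=float32), array([0.5085, 0.2175], dtype=float32), array([0.4851, 0.2468], dtype=float32)], array([0.4478, 0.1903], dtype=float32)) 0.029490590307190163
```

View pics/c5.png

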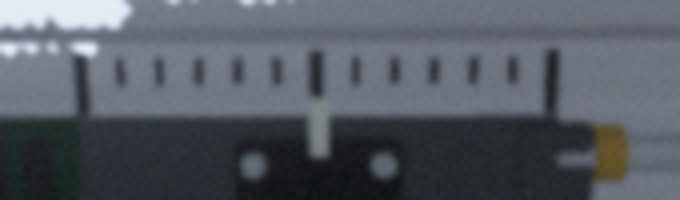

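The crop shows the pointer (318) on the middle long mark (316), and the scanner lies flat on the bench. Handing in.

```bash
python3 -c "
from bench import r
print(r.close_job())"
```

```text
the job is handed in; nothing more can be done
None
```

I handed the job in at about 15 s with the scanner held on the barcode for over a second and then laid flat, and the shutter gripped at half travel (TCP moved 30.3 mm, pointer on the middle mark); the hand-in returned no verdict.

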